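# Press a culture dish shut on the treadle press

## Robot

A 6-joint arm with a two-finger parallel gripper is mounted at the origin on a cart in front of the work surface, level with it; the furniture and walls round the work are solid. World frame = base frame: x ahead of the robot, y to its left, z up, the work surface at z = 0. Lengths are in mm, angles in rad, forces in N, time in s.
With the tool pointing down it reaches from about 300 to 775 mm from the base axis. Payload 14.6 kg.
Tool frame: the origin (TCP) lies at the very end of the fingers, on their centre line; the grasp point (between the pads) lies 19 mm behind it; z points along the fingers, y is the line along which they close (so a half turn about z gives the same grasp; the last joint's range is limited). The gripper opens to 94 mm and grips with 3 to 60 N. Pads are 16 mm wide; open, the fingers measure 119 mm over their backs; the gripper's body (75 mm by 177 mm) begins 78 mm behind the grasp point.
Start: joints at [1.28, 0.3, 1.521, -0, 1.321, -0.067], TCP at [122.063, 536.274, 205.446] pointing down, gripper open.
Joint ranges: [-3.03, 3.03], [-0.79, 2.21], [0.23, 2.52], [-1.04, 4.18], [0, 3.07], [-2.55, 2.55]. Speed limits (rad/s): [2.22, 2.22, 2.57, 3.14, 3.14, 3.14].

## Interface

Orientations are given as [roll, pitch, yaw] about the fixed x, y, z axes, in that order (R = Rz(yaw) Ry(pitch) Rx(roll)).
In Python, from cell import manip, camera, get_calibration gives the robot as it stands. The module is installed in compiled form; this text tells all that it offers.
- The arm moves only by the tool jog_arm, never from a script. Its argument "plan" is one flat list of numbers, 6 for each row, row after row: the shift along the world's x, y, z in m, then the turn, a rotation vector about the world's x, y, z in degrees. A call has 1 to 20 rows; each row is the pose to reach, as a shift and turn from the pose commanded when the call began; what a row does not reach only later rows make up. A row lasts 1/10 s, in which the tool goes at most 50 mm and 8.59 degrees, less where a joint would pass 70% of its speed; a pose out of reach is approached as far as the arm can. A call with a gripper value outside its range is refused whole. "claw" is the finger opening in m, from 0 to 0.094, set as the call begins (left out, the last holds). The fingers move at their own pace and stop on an object; "force" is the grip in N (left out, the last holds). Time passes only in rows, so rows that repeat a pose let the fingers close. It gives the time, the measured TCP pose, the force, the opening and the grip force at its end, in the units of the state.
- manip.read_state(): the state, without advancing time (a new reading comes with each control period).
- camera(name): name is "scene" or "top" or "wrist"; returns (picture, depth): 420x560x3 uint8, red, green, blue; 420x560 float32, mm along the optical axis (not along the pixel's ray), 0 where there is no reading.
- get_calibration(name): a dict with "fx", "fy", "cx", "cy" (pixels), "origin" and "attitude" of the camera in the world. Camera axes: x right, y down, z forward; pixel columns grow to the right and rows downward; lengths in mm; the calibration is good to about 2 mm. A picture is of the moment at which its call begins: read the wrist's pose just before it. get_calibration takes no time and is no camera call; for the wrist camera it gives the pose at the moment of the call.
- manip.sign_off(): hands the job in; it is judged then, once.
The state is a dict: "clock": time; "joints": joint angles; "qd": joint speeds; "effort": joint torques, N m; "eef_pos": TCP position; "eef_rot": TCP orientation; "wrist_force": force on the tool from outside, world axes, zero at the start; "moment": the same for the moment, N m; "finger_gap": finger opening in mm; "finger_force": force on a finger pad.
Only numpy, scipy, OpenCV 4.12 (cv2) and the standard library are available. Lean on these libraries where they do the work, as an engineer would, in place of code of your own. Each camera call takes 0.05 s, during which the arm holds its last target. There are 200 camera calls.

## Task

Put the cream-coloured culture dish, lid up and centred, on the round metal platen of the dish press, and let go of it. Then push the black treadle pedal all the way down to its stop with the gripper, hold it down for a full second so that the pad presses the dish's lid home, and let the pedal come back up. The pressed dish stays on the platen; do not tip it, and leave the pink dish beside it where it is.

Things in the scene. Friction and masses are not known exactly. Their poses are not given: they have to be found in the camera images.
- cream_dish: Loose round culture dish with its lid on and cream-coloured medium inside, 60 mm across, 14 mm tall, about 40 g. Origin at the centre of its underside, z up. Starts on the table to the right of the press. Any yaw of grasp across its rim serves.
- pink_dish: The same kind of dish (60 mm across, 14 mm tall) with pink medium, beside the cream one on the table, on either side of it. Origin at the centre of its underside. To be left alone.
- press: Dish press, fixed. Origin on the table, x to its back, y to its left. Grey base x -90..170, y -145..145 mm, top 10 mm up. Platen at x -20, y 85; treadle at y -85; white cover 46 mm high at x 90..166. Blue press arm hinged at x 130, y 85, height 75, stands upright to 240 mm behind the platen while the treadle is up, its pad facing forward at about x 80: keep clear of it.
- platen (a point): Centre of the top of the round aluminium platen, 72 mm across, 30 mm above the table; flat, without a rim. Axes as those of the press.
- tread (a point): Point on top of the black ribbed tread (86 mm long, 70 wide), 100 mm in front of its hinge; moves with it. Hinge at x 60, y -85 mm of the press, 22 mm up. With the treadle up, the tread slopes by 0.4 rad, high end to the robot, this point 67 mm above the table; at the stop the tread is level, this point 28.5 mm up and 10 mm farther forward (press -x).
- pedal (a joint): Angle of the treadle: 0 up (its spring returns it there), 0.40 rad at its stop. At this point it takes about 5 N to start and about 15 N at the stop. The blue press arm is linked to it and swings down as it is pushed.
- press_pad: Round black rubber pad, 40 mm across, sprung under the end of the blue press arm; origin at the centre of its face. With the treadle down it comes down flat over the centre of the platen and presses on a dish there with 1 to 2 N.
Not all that is in view belongs to the job. Leave any purple, red or turquoise look-alike of the cream_dish alone.

How it is judged (in metres and radians):
On the way, in this order (a step that is already met when the one before it is completed fails the run):
1. the cream dish stands on the platen, within 12 mm of its centre, let go, with the treadle up (horizontal distance between cream_dish and platen below 0.012 m and z of cream_dish in the frame of platen between -0.005 and 0.005 m and angle between cream_dish's own z axis and vertical below 0.1 rad and contact force between the fingers and cream_dish below 0.05 N and value of joint pedal below 0.08 rad), for 0.2 s.
2. the treadle is held at its stop (0.37 rad or more) for 0.7 s with the pad pressing on the cream dish (value of joint pedal above 0.37 rad and contact force between press_pad and cream_dish above 0.3 N), for 0.7 s.
At the end, for the whole second after the job is handed in: The cream dish rests flat on the platen within 12 mm of its centre (within 5 mm of the platen's top in height, tilted by less than 0.1 rad), the treadle is back up (below 0.05 rad), and the pink dish is within 30 mm of where it started (horizontal distance between cream_dish and platen below 0.012 m and z of cream_dish in the frame of platen between -0.005 and 0.005 m and angle between cream_dish's own z axis and vertical below 0.1 rad and value of joint pedal below 0.05 rad and linear speed of cream_dish below 0.02 m/s and distance of pink_dish from where it was at the start of the episode below 0.03 m); the robot touches nothing.
It fails at once if the cream dish is tipped by more than 0.6 rad (angle between cream_dish's own z axis and vertical above 0.6 rad).
It fails at once if the pink dish is moved by more than 30 mm (distance of pink_dish from where it was at the start of the episode above 0.03 m).
It also fails if it takes over 48 s, if anything falls off the work surface, if the arm or the gripper's body presses on something with over 40 N, if the wrist force passes 120 N, or if a joint passes its speed limit or range.

## Working session

There is one attempt and no reset: what is moved stays moved. The work goes in short steps, Python scripts to look and compute and a tool call to move; the robot and the scene stay as the last step left them, time stands still between calls to the robot, and variables do not carry over. Pictures are saved under pics/ and viewed, at most 10 in all, crops included, and the job is handed in when it is done.

Besides the shell and the picture viewer there is one more tool, called after "Call:" by a JSON object that holds its "op" and its "data", one argument or row to a line. jog_arm: Moves the arm, as the interface text tells. Its arguments: {"type":"object","properties":{"plan":{"type":"array"},"claw":{"type":"number"},"force":{"type":"number"}},"required":["plan"]}

```bash
mkdir -p pics; cat > h.py <<'E'
import numpy as np, cv2
from cell import manip, camera, get_calibration
def rot(c):
    a=np.array(c["attitude"],float)
    if a.shape==(3,3): return a
    from scipy.spatial.transform import Rotation as R
    return R.from_euler('xyz',a).as_matrix() if a.size==3 else R.from_quat(a).as_matrix()
def onplane(c,u,v,z):
    d=rot(c)@np.array([(u-c["cx"])/c["fx"],(v-c["cy"])/c["fy"],1]); o=np.array(c["origin"],float)
    return o+d*(z-o[2])/d[2]
def cloud(c,dep):
    v,u=np.mgrid[:dep.shape[0],:dep.shape[1]]
    p=np.stack([(u-c["cx"])/c["fx"]*dep,(v-c["cy"])/c["fy"]*dep,dep],-1)
    return p@rot(c).T+np.array(c["origin"],float)
E
python3 - <<'E'
from h import *
for n in("top","scene"):
    c=get_calibration(n);print(n,c)
    p,d=camera(n);cv2.imwrite(f"pics/{n}1.png",p[:,:,::-1]);np.savez(f"{n}1.npz",p=p,d=d)
print(manip.read_state())
E
```

```text
top {'fx': 443.3961607057906, 'fy': 443.3961607057906, 'cx': 276.79474314293066, 'cy': 205.6127976270615, 'origin': array([ 394.66219971,  -51.1144126 , 1290.78273935]), 'attitude': array([-3.06875854e+00, -1.81597614e-03, -1.55780355e+00])}
scene {'fx': 501.64211508255244, 'fy': 501.64211508255244, 'cx': 276.97542776924, 'cy': 223.83653567413515, 'origin': array([-221.37291719, -710.27754072,  553.87024135]), 'attitude': array([-1.97038361, -0.01034109, -0.8361046 ])}
{'clock': 0.1, 'joints': array([ 1.28039270e+00,  3.00409082e-01,  1.52151693e+00, -9.37186848e-06,
        1.32074221e+00, -6.66216875e-02]), 'qd': array([ 1.55373333e-03,  6.70827211e-05, -1.97783297e-03, -8.89547532e-04,
        1.20863467e-03, -5.39927944e-04]), 'effort': array([ 2.58354747e-03, -5.32646334e+01, -3.53283906e+01,  7.09332456e-02,
        2.34963780e-02, -1.17168256e-04]), 'eef_pos': array([122.00144573, 536.0450416 , 204.94749801]), 'eef_rot': array([-3.14051887e+00, -6.25450863e-05,  2.91781300e+00]), 'wrist_force': array([-0.23824197,  0.69841705, -0.78977762]), 'moment': array([-0.05649404,  0.00972945, -0.04718825]), 'finger_force': 0.0, 'finger_gap': 93.97221992467666}
```

View pics/top1.png

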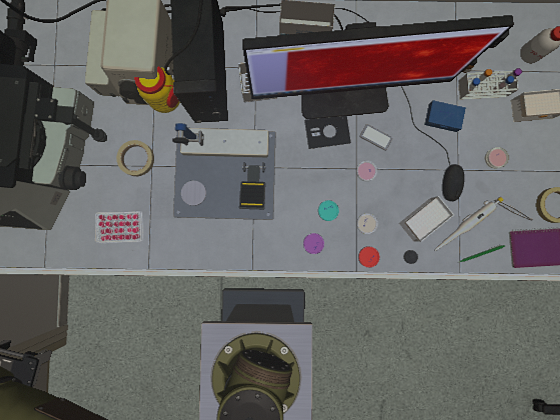

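View pics/scene1.png

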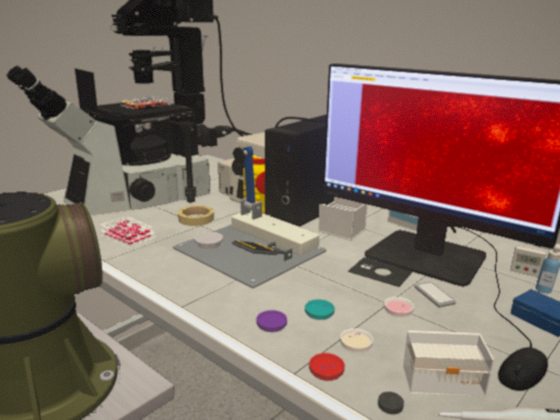

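The top view shows the press with its platen at about (193,193) and the treadle at (252,195). The cream dish is at (367,223) and the pink one at (367,171), with look-alikes at (369,257), (328,210) and (314,243).

```bash
python3 - <<'E'
from h import *
f=np.load("top1.npz");c=get_calibration("top");p=f["p"];d=f["d"];P=cloud(c,d)
def blob(m,u,v):
    n,l,s,ce=cv2.connectedComponentsWithStats(m.astype(np.uint8));k=l[v,u];return (l==k),s[k],ce[k]
for n,u,v,z in(("cream",367,223,14),("pink",367,171,14),("platen",193,193,30)):
    col=p[v,u].astype(int); m=(np.abs(p.astype(int)-col).max(-1)<22)
    b,s,ce=blob(m,u,v); w=onplane(c,*ce,z)
    print(n,col,s,ce.round(1),w.round(1),"depth",np.median(P[b],0).round(1),"diam",(2*np.sqrt(s[4]/np.pi)/c["fx"]*(c["origin"][2]-z)).round(1))
col=p[208,225].astype(int); m=np.abs(p.astype(int)-col).max(-1)<14;b,s,ce=blob(m,225,208)
cn=max(cv2.findContours(b.astype(np.uint8),0,2)[0],key=cv2.contourArea);r=cv2.minAreaRect(cn);print(col,s,r)
for q in cv2.boxPoints(r):print(q,onplane(c,*q,10).round(1))
# yellow strips of tread
h=cv2.cvtColor(p,cv2.COLOR_RGB2HSV);y=(h[...,0]>18)&(h[...,0]<35)&(h[...,1]>120);y[:150]=0;y[:,:200]=0;y[:,300:]=0
v,u=np.nonzero(y);print([(u.min(),u.max(),v.min(),v.max())]);print(P[y].round(0)[::6])
cv2.imwrite("pics/press.png",cv2.resize(p[110:270,160:400,::-1],None,fx=3.3,fy=3.3,interpolation=2))
E
```

```text
cream [162 157 146] [358 214  20  20 279] [367.2 223.5] [ 439.5 -313.3   14. ] depth [ 438.5 -313.2   13.8] diam 54.3
pink [160 126 140] [357 161  19  20 258] [366.2 170.5] [ 593.5 -310.5   14. ] depth [ 592.5 -309.8   14. ] diam 52.2
platen [131 132 142] [181 180  25  25 483] [192.9 192.4] [521.3 187.8  30. ] depth [521.9 187.4  30.5] diam 70.5
[ 95 102 109] [ 173  131  103   93 4827] ((223.90658569335938, 175.95693969726562), (100.58489990234375, 92.47974395751953), 1.5481576919555664)
[172.38322 220.82117] [440.1 248.7  10. ]
[174.88176 128.37518] [711.3 249.5  10. ]
[275.42993 131.09271] [707.2 -45.4  10. ]
[272.9314 223.5387] [436.1 -41.7  10. ]
[(np.int64(241), np.int64(282), np.int64(183), np.int64(419))]
[[548.  46.  52.]
 [548.  30.  53.]
 [548.  13.  55.]
 [548.  -4.  50.]
 [545.  35.  48.]
 [544.  18.  58.]
 [545.   1.  52.]
 [489.  46.  75.]
 [490.  30.  75.]
 [490.  13.  75.]
 [487.  35.  76.]
 [487.  19.  77.]
 [487.   2.  82.]
 [485.  -9.  75.]
 [ 10. -69. 298.]]
```

View pics/press.png

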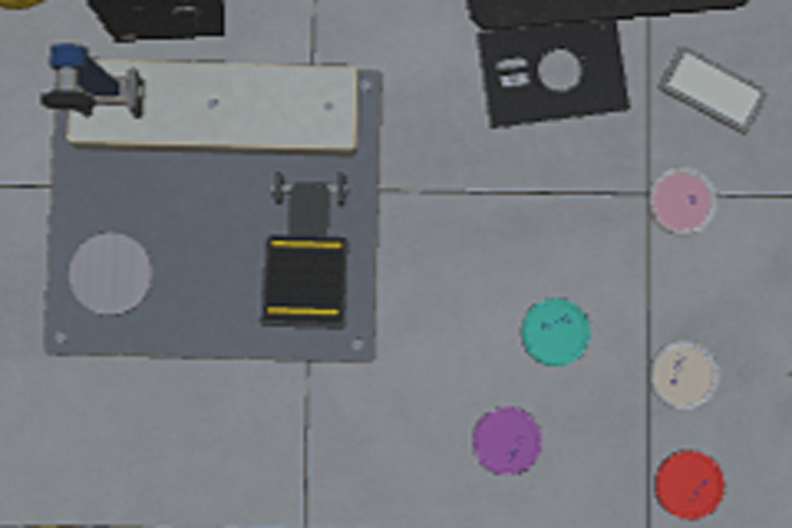

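Call:
{"op": "jog_arm", "data": {
  "plan": [0.02, -0.02, 0, 0, 0, 2, 0.05, -0.055, 0, 0, 0, 5, 0.08, -0.09, 0, 0, 0, 8, 0.11, -0.13, 0, 0, 0, 10, 0.14, -0.17, 0, 0, 0, 12.8, 0.17, -0.21, 0, 0, 0, 12.8, 0.2, -0.25, 0, 0, 0, 12.8, 0.23, -0.29, 0, 0, 0, 12.8, 0.26, -0.33, 0, 0, 0, 12.8, 0.28, -0.37, 0, 0, 0, 12.8, 0.295, -0.41, 0, 0, 0, 12.8, 0.305, -0.455, 0, 0, 0, 12.8, 0.31, -0.5, 0, 0, 0, 12.8, 0.315, -0.55, 0, 0, 0, 12.8, 0.317, -0.6, 0, 0, 0, 12.8, 0.317, -0.65, 0, 0, 0, 12.8, 0.317, -0.7, 0, 0, 0, 12.8, 0.317, -0.75, 0, 0, 0, 12.8, 0.317, -0.79, 0, 0, 0, 12.8, 0.317, -0.82, 0, 0, 0, 12.8],
  "claw": 0.094
}}

```text
clock: 2.1
eef_pos: [438.4, -286.1, 205.0]
eef_rot: [3.141, -0.001, 3.14]
wrist_force: [0.2, 0.2, -0.3]
finger_gap: 94.2
finger_force: 0.0
```

Call:
{"op": "jog_arm", "data": {
  "plan": [0, -0.02, -0.02, 0, 0, 0, 0, -0.029, -0.05, 0, 0, 0, 0, -0.029, -0.07, 0, 0, 0, 0, -0.029, -0.07, 0, 0, 0, 0, -0.029, -0.07, 0, 0, 0]
}}

```text
clock: 2.6
eef_pos: [439.2, -312.7, 135.9]
eef_rot: [3.141, -0.0, 3.141]
wrist_force: [0.5, 0.8, 0.9]
finger_gap: 93.8
finger_force: 0.0
```

```bash
python3 - <<'E'
from h import *
s=manip.read_state();print({k:np.round(s[k],3) for k in("clock","joints","eef_pos","eef_rot","wrist_force","finger_gap")})
c=get_calibration("wrist");p,d=camera("wrist");cv2.imwrite("pics/w1.png",p[:,:,::-1]);np.savez("w1.npz",p=p,d=d);np.save("c1.npy",c,allow_pickle=True);print(c)
E
```

```text
{'clock': np.float64(2.6), 'joints': array([-0.687,  0.343,  1.633,  0.   ,  1.166, -2.257]), 'eef_pos': array([ 439.2  , -312.663,  135.938]), 'eef_rot': array([ 3.141, -0.   ,  3.141]), 'wrist_force': array([0.493, 0.788, 0.935]), 'finger_gap': np.float64(93.815)}
{'fx': 322.2868127967973, 'fy': 322.2868127967973, 'cx': 284.6901297785825, 'cy': 205.9516068031625, 'origin': array([ 357.86547425, -313.82662884,  314.1496673 ]), 'attitude': array([2.85655944e+00, 5.63542612e-04, 1.57001713e+00])}
```

View pics/w1.png

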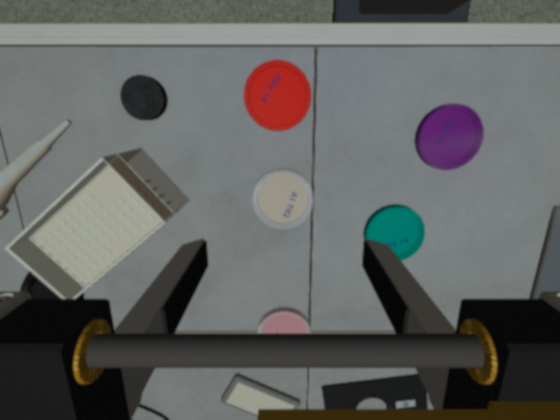

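The wrist view shows the cream dish at (283,198), with red (278,95), turquoise (395,232) and pink (284,325) all clear of it. I'll measure cream from here.

```bash
python3 - <<'E'
from h import *
f=np.load("w1.npz");c=np.load("c1.npy",allow_pickle=True).item();p=f["p"];P=cloud(c,f["d"])
g=cv2.medianBlur(cv2.cvtColor(p,cv2.COLOR_RGB2GRAY),3)
print(cv2.HoughCircles(g[150:250,230:340],cv2.HOUGH_GRADIENT,1,50,param1=80,param2=15,minRadius=22,maxRadius=36))
m=(P[...,2]>8)&(P[...,2]<25);n,l,s,ce=cv2.connectedComponentsWithStats(m.astype(np.uint8));k=l[198,283];b=l==k
print(k,s[k],ce[k],onplane(c,*ce[k],14),[(P[b][:,i].min().round(1),P[b][:,i].max().round(1)) for i in range(3)],np.median(P[b],0))
m=np.abs(p.astype(int)-p[190,275].astype(int)).max(-1)<25;n,l,s,ce=cv2.connectedComponentsWithStats(m.astype(np.uint8));k=l[190,275];print(s[k],onplane(c,*ce[k],14))
E
```

```text
[[[51.5 49.5 29.9]]]
6 [ 252  168   62   61 2908] [282.36210454 197.99965612] [ 437.82741745 -316.3011516    14.        ] [(np.float64(409.5), np.float64(469.5)), (np.float64(-345.9), np.float64(-286.5)), (np.float64(8.2), np.float64(14.9))] [ 438.17474952 -316.59627323   12.67563735]
[ 252  171   60   58 2729] [ 438.84091855 -316.76064298   14.        ]
```

Call:
{"op": "jog_arm", "data": {
  "plan": [0, -0.003, -0.03, 0, 0, 0, 0, -0.003, -0.07, 0, 0, 0, 0, -0.003, -0.1, 0, 0, 0, 0, -0.003, -0.12, 0, 0, 0, 0, -0.003, -0.131, 0, 0, 0, 0, -0.003, -0.131, 0, 0, 0, 0, -0.003, -0.131, 0, 0, 0]
}}

```text
clock: 3.35
eef_pos: [439.8, -316.2, 5.9]
eef_rot: [-3.14, 0.001, 3.141]
wrist_force: [0.6, -0.6, 0.6]
finger_gap: 94.2
finger_force: 0.0
```

Call:
{"op": "jog_arm", "data": {
  "plan": [0, 0, 0, 0, 0, 0, 0, 0, 0, 0, 0, 0, 0, 0, 0, 0, 0, 0, 0, 0, 0, 0, 0, 0, 0, 0, 0, 0, 0, 0, 0, 0, 0, 0, 0, 0, 0, 0, 0, 0, 0, 0, 0, 0, 0, 0, 0, 0],
  "claw": 0.05,
  "force": 8
}}

```text
clock: 4.15
eef_pos: [439.2, -315.8, 4.6]
eef_rot: [-3.141, 0.0, 3.141]
wrist_force: [0.0, 0.9, 3.7]
finger_gap: 61.8
finger_force: 8.0
```

Call:
{"op": "jog_arm", "data": {
  "plan": [0, 0, 0.01, 0, 0, 0, 0, 0, 0.03, 0, 0, 0, 0, 0, 0.055, 0, 0, 0, 0, 0.01, 0.08, 0, 0, 0, 0, 0.03, 0.1, 0, 0, 0, 0, 0.055, 0.115, 0, 0, 0, 0, 0.085, 0.12, 0, 0, 0, 0, 0.115, 0.12, 0, 0, 0, 0, 0.145, 0.12, 0, 0, 0, 0.005, 0.175, 0.12, 0, 0, 0, 0.01, 0.205, 0.12, 0, 0, 0, 0.015, 0.235, 0.12, 0, 0, 0, 0.02, 0.265, 0.12, 0, 0, 0, 0.025, 0.295, 0.12, 0, 0, 0, 0.03, 0.325, 0.12, 0, 0, 0, 0.035, 0.355, 0.12, 0, 0, 0, 0.04, 0.38, 0.12, 0, 0, 0, 0.04, 0.395, 0.12, 0, 0, 0, 0.04, 0.404, 0.12, 0, 0, 0, 0.04, 0.404, 0.12, 0, 0, 0]
}}

```text
clock: 6.15
eef_pos: [479.0, 88.8, 124.7]
eef_rot: [-3.142, 0.0, -3.141]
wrist_force: [-0.4, -0.2, -0.2]
finger_gap: 61.2
finger_force: 8.0
```

```bash
python3 - <<'E'
from h import *
s=manip.read_state();print({k:np.round(s[k],3) for k in("clock","eef_pos","eef_rot","wrist_force","finger_gap","finger_force")})
c=get_calibration("wrist");p,d=camera("wrist");cv2.imwrite("pics/w2.png",p[:,:,::-1]);np.savez("w2.npz",p=p,d=d);np.save("c2.npy",c,allow_pickle=True)
P=cloud(c,d);h=P[...,2]
for n,lo,hi in(("platen",25,36),("dish",118,145)):
    m=(h>lo)&(h<hi);k,l,st,ce=cv2.connectedComponentsWithStats(m.astype(np.uint8))
    for i in range(1,k):
        if st[i][4]>300: b=l==i;print(n,st[i],ce[i].round(1),np.median(P[b],0).round(1),(P[b].min(0)).round(1),P[b].max(0).round(1))
E
```

```text
{'clock': np.float64(6.15), 'eef_pos': array([478.953,  88.813, 124.7  ]), 'eef_rot': array([-3.142,  0.   , -3.141]), 'wrist_force': array([-0.447, -0.153, -0.199]), 'finger_gap': np.float64(61.227), 'finger_force': np.float64(8.0)}
platen [ 352  212   77   73 3814] [393.  245.7] [514.9 187.3  28.8] [484.3 149.4  25. ] [556.1 219.9  31.3]
dish [ 206  206  159   98 8851] [284.5 254.4] [475.5  87.7 132.7] [449.1  44.8 122.9] [509.1 130.1 145. ]
```

View pics/w2.png

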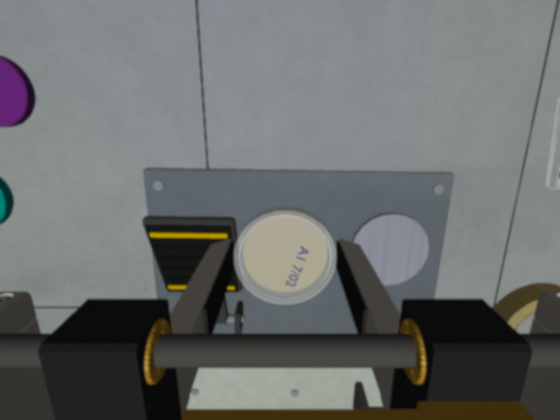

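The dish is level in the gripper at about (286,256). The platen is visible at about (391,249), with its left edge close to the finger.

```bash
python3 - <<'E'
from h import *
c=np.load("c2.npy",allow_pickle=True).item();p=np.load("w2.npz")["p"]
for n,(u,v),z in(("platen",(391,246),30),("dish",(280,240),134)):
    m=np.abs(p.astype(int)-p[v,u].astype(int)).max(-1)<18
    m=cv2.morphologyEx(m.astype(np.uint8),cv2.MORPH_OPEN,np.ones((5,5)));k,l,s,ce=cv2.connectedComponentsWithStats(m)
    b=(l==l[v,u]).astype(np.uint8);cn=max(cv2.findContours(b,0,1)[0],key=cv2.contourArea)
    W=np.array([onplane(c,*q[0],z)[:2] for q in cv2.convexHull(cn)],np.float32);print(n,s[l[v,u]],cv2.minEnclosingCircle(W),cv2.fitEllipse(W))
E
```

```text
platen [ 356  215   72   70 3575] ((520.2529907226562, 184.04063415527344), 34.95065689086914) ((519.4508666992188, 185.05972290039062), (66.11237335205078, 70.14825439453125), 128.62828063964844)
dish [ 243  216   85   76 4892] ((475.1816711425781, 87.60357666015625), 24.943340301513672) ((475.6519775390625, 87.47308349609375), (48.30477523803711, 49.315589904785156), 5.421328544616699)
```

Call:
{"op": "jog_arm", "data": {
  "plan": [0.01, 0.015, 0, 0, 0, 0, 0.022, 0.04, 0, 0, 0, 0, 0.034, 0.07, 0, 0, 0, 0, 0.042, 0.09, 0, 0, 0, 0, 0.044, 0.098, -0.01, 0, 0, 0, 0.044, 0.098, -0.03, 0, 0, 0, 0.044, 0.098, -0.05, 0, 0, 0, 0.044, 0.098, -0.065, 0, 0, 0, 0.044, 0.098, -0.075, 0, 0, 0, 0.044, 0.098, -0.08, 0, 0, 0, 0.044, 0.098, -0.084, 0, 0, 0, 0.044, 0.098, -0.087, 0, 0, 0, 0.044, 0.098, -0.0895, 0, 0, 0, 0.044, 0.098, -0.0895, 0, 0, 0, 0.044, 0.098, -0.0895, 0, 0, 0]
}}

```text
clock: 7.7
eef_pos: [523.2, 186.3, 35.2]
eef_rot: [3.142, 0.0, 3.141]
wrist_force: [-0.0, 0.1, -0.8]
finger_gap: 61.5
finger_force: 8.0
```

Call:
{"op": "jog_arm", "data": {
  "plan": [0, 0, -0.0005, 0, 0, 0, 0, 0, -0.0005, 0, 0, 0]
}}

```text
clock: 7.9
eef_pos: [523.2, 186.3, 34.7]
eef_rot: [3.141, 0.0, 3.141]
wrist_force: [-0.1, -0.3, 0.5]
finger_gap: 61.3
finger_force: 8.0
```

Call:
{"op": "jog_arm", "data": {
  "plan": [0, 0, 0, 0, 0, 0, 0, 0, 0, 0, 0, 0, 0, 0, 0, 0, 0, 0, 0, 0, 0, 0, 0, 0, 0, 0, 0, 0, 0, 0, 0, 0, 0, 0, 0, 0, 0, 0, 0.01, 0, 0, 0, 0, 0, 0.03, 0, 0, 0, 0, 0, 0.06, 0, 0, 0, -0.01, -0.01, 0.085, 0, 0, 0, -0.025, -0.03, 0.1, 0, 0, 0, -0.045, -0.06, 0.1, 0, 0, 0, -0.055, -0.09, 0.1, 0, 0, 0, -0.055, -0.1, 0.1, 0, 0, 0, -0.055, -0.1, 0.1, 0, 0, 0],
  "claw": 0.09
}}

```text
clock: 9.4
eef_pos: [468.5, 85.6, 135.2]
eef_rot: [3.141, 0.001, 3.139]
wrist_force: [0.1, 0.6, 0.0]
finger_gap: 90.3
finger_force: 0.0
```

```bash
python3 - <<'E'
from h import *
s=manip.read_state();print({k:np.round(s[k],3) for k in("clock","eef_pos","eef_rot","wrist_force","finger_gap","finger_force")})
c=get_calibration("wrist");p,d=camera("wrist");cv2.imwrite("pics/w3.png",p[:,:,::-1]);np.savez("w3.npz",p=p,d=d);np.save("c3.npy",c,allow_pickle=True)
E
```

```text
{'clock': np.float64(9.4), 'eef_pos': array([468.506,  85.562, 135.239]), 'eef_rot': array([3.141e+00, 1.000e-03, 3.139e+00]), 'wrist_force': array([0.134, 0.604, 0.045]), 'finger_gap': np.float64(90.283), 'finger_force': np.float64(0.0)}
```

View pics/w3.png

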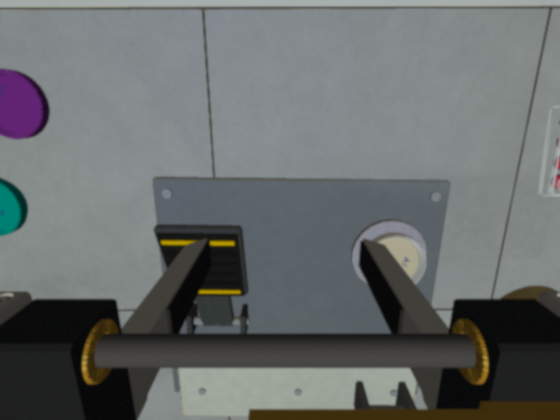

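The dish is on the platen near (400,258), partly hidden by a finger, and may sit off toward +x/+y. I'll check its centring with the top camera.

```bash
python3 - <<'E'
from h import *
p,d=camera("top");np.savez("top2.npz",p=p,d=d)
w=np.load("w3.npz")["p"]
a=cv2.resize(p[165:225,165:245,::-1],(400,300),interpolation=2);b=cv2.resize(w[205:295,330:450,::-1],(400,300),interpolation=2)
cv2.imwrite("pics/chk.png",np.hstack([a,b]))
E
```

```text
(no output)
```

View pics/chk.png

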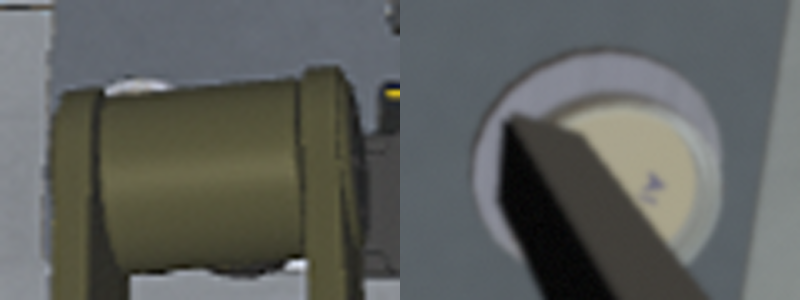

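Call:
{"op": "jog_arm", "data": {
  "plan": [0.01, -0.015, 0, 0, 0, 0, 0.025, -0.04, 0, 0, 0, 0, 0.035, -0.06, -0.005, 0, 0, 0, 0.041, -0.068, -0.015, 0, 0, 0, 0.041, -0.068, -0.03, 0, 0, 0, 0.041, -0.068, -0.035, 0, 0, 0, 0.041, -0.068, -0.035, 0, 0, 0, 0.041, -0.068, -0.035, 0, 0, 0],
  "claw": 0.0
}}

```text
clock: 10.3
eef_pos: [509.2, 18.9, 99.7]
eef_rot: [3.142, 0.0, -3.141]
wrist_force: [0.0, -0.5, 0.3]
finger_gap: 29.8
finger_force: 0.0
```

```bash
python3 - <<'E'
from h import *
s=manip.read_state();print({k:np.round(s[k],3) for k in("clock","eef_pos","eef_rot","wrist_force","finger_gap","finger_force")})
c=get_calibration("wrist");p,d=camera("wrist");cv2.imwrite("pics/w4.png",p[:,:,::-1]);np.savez("w4.npz",p=p,d=d);np.save("c4.npy",c,allow_pickle=True)
P=cloud(c,d)
m=((P[...,2]>37)&(P[...,2]<50)&(P[...,1]>140)&(P[...,1]<230)&(P[...,0]<570)).astype(np.uint8)
k,l,st,ce=cv2.connectedComponentsWithStats(m);i=1+st[1:,4].argmax();b=l==i;print(st[i],ce[i],"dish",onplane(c,*ce[i],43),P[b].min(0),P[b].max(0))
m=((P[...,2]>24)&(P[...,2]<50)&(P[...,1]>130)&(P[...,1]<240)&(P[...,0]<570)).astype(np.uint8)
cn=max(cv2.findContours(m,0,1)[0],key=cv2.contourArea)
print("platen",P[m>0].min(0),P[m>0].max(0))
E
```

```text
{'clock': np.float64(10.3), 'eef_pos': array([509.193,  18.909,  99.726]), 'eef_rot': array([ 3.142,  0.   , -3.141]), 'wrist_force': array([ 0.011, -0.454,  0.286]), 'finger_gap': np.float64(29.785), 'finger_force': np.float64(0.0)}
[ 455  200   82   73 4527] [496.12149326 236.40181135] dish [521.51415176 182.66944423  43.        ] [493.58766054 154.12197602  37.03326815] [553.46851909 215.00000386  44.88198065]
platen [484.48436162 147.77763284  24.00306992] [554.71951615 216.41849505  44.88198065]
```

View pics/w4.png

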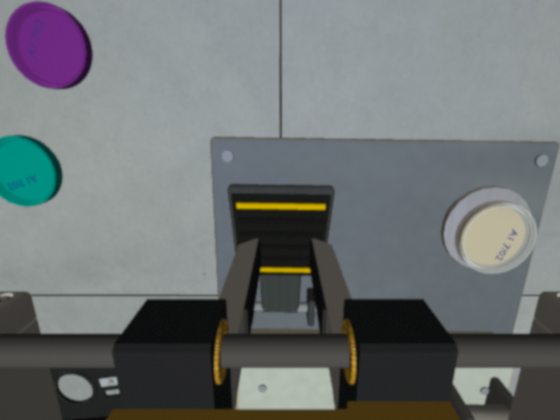

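The dish is flat on the platen, about 3 mm off centre, which is inside the 12 mm limit. The fingers are over the tread, so I'll push it now.

Call:
{"op": "jog_arm", "data": {
  "plan": [0, 0, -0.008, 0, 0, 0, 0, 0, -0.016, 0, 0, 0, 0, 0, -0.023, 0, 0, 0, 0, 0, -0.029, 0, 0, 0, 0, 0, -0.033, 0, 0, 0, -0.001, 0, -0.037, 0, 0, 0, -0.002, 0, -0.041, 0, 0, 0, -0.004, 0, -0.045, 0, 0, 0, -0.005, 0, -0.049, 0, 0, 0, -0.006, 0, -0.053, 0, 0, 0, -0.007, 0, -0.057, 0, 0, 0, -0.008, 0, -0.06, 0, 0, 0, -0.009, 0, -0.063, 0, 0, 0, -0.009, 0, -0.066, 0, 0, 0, -0.01, 0, -0.068, 0, 0, 0, -0.01, 0, -0.07, 0, 0, 0, -0.01, 0, -0.071, 0, 0, 0, -0.01, 0, -0.0715, 0, 0, 0, -0.01, 0, -0.0715, 0, 0, 0]
}}

```text
clock: 12.25
eef_pos: [499.0, 18.3, 28.6]
eef_rot: [-3.142, -0.0, 3.141]
wrist_force: [-4.8, 0.6, 13.4]
finger_gap: 0.9
finger_force: 7.1
```

Call:
{"op": "jog_arm", "data": {
  "plan": [0, 0, -0.0005, 0, 0, 0, 0, 0, -0.001, 0, 0, 0, 0, 0, -0.001, 0, 0, 0]
}}

```text
clock: 12.55
eef_pos: [499.1, 18.3, 28.3]
eef_rot: [-3.141, 0.0, 3.141]
wrist_force: [-9.0, 0.4, 25.4]
finger_gap: 0.7
finger_force: 12.6
```

At the stop: the force rose from 13 to 25 N while the fingers barely moved. I'll hold here.

Call:
{"op": "jog_arm", "data": {
  "plan": [0, 0, 0, 0, 0, 0, 0, 0, 0, 0, 0, 0, 0, 0, 0, 0, 0, 0, 0, 0, 0, 0, 0, 0, 0, 0, 0, 0, 0, 0, 0, 0, 0, 0, 0, 0, 0, 0, 0, 0, 0, 0, 0, 0, 0, 0, 0, 0, 0, 0, 0, 0, 0, 0, 0, 0, 0, 0, 0, 0, 0, 0, 0, 0, 0, 0, 0, 0, 0, 0, 0, 0]
}}

```text
clock: 13.75
eef_pos: [499.1, 18.3, 28.3]
eef_rot: [-3.141, 0.0, 3.141]
wrist_force: [-9.1, -0.7, 26.3]
finger_gap: 0.6
finger_force: 12.6
```

```bash
python3 - <<'E'
from h import *
p,d=camera("scene");cv2.imwrite("pics/s2.png",cv2.resize(p[140:300,150:390,::-1],None,fx=3.3,fy=3.3,interpolation=2))
E
```

```text
(no output)
```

View pics/s2.png

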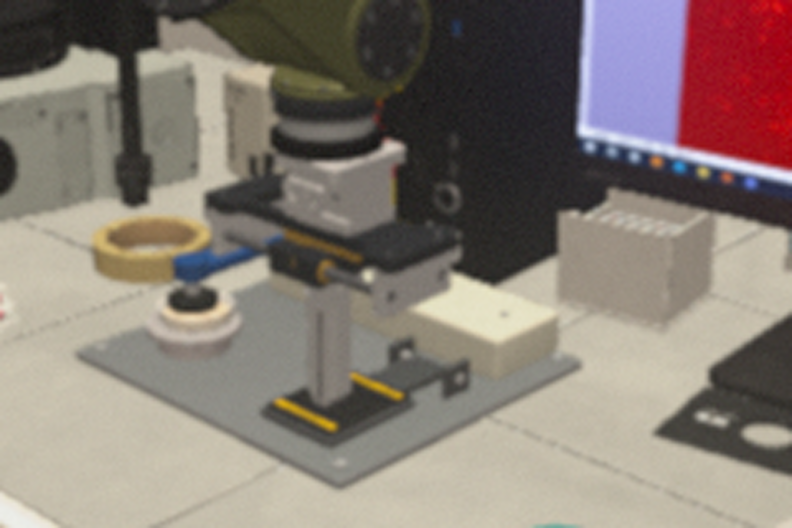

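The pad sits on the dish at (192,300) and the tread is level. I'll let the pedal up slowly and move clear.

Call:
{"op": "jog_arm", "data": {
  "plan": [0, 0, 0.003, 0, 0, 0, 0.001, 0, 0.007, 0, 0, 0, 0.002, 0, 0.011, 0, 0, 0, 0.004, 0, 0.015, 0, 0, 0, 0.005, 0, 0.019, 0, 0, 0, 0.007, 0, 0.024, 0, 0, 0, 0.008, 0, 0.029, 0, 0, 0, 0.009, 0, 0.034, 0, 0, 0, 0.01, 0, 0.039, 0, 0, 0, 0.01, 0, 0.045, 0, 0, 0, 0.01, 0, 0.055, 0, 0, 0, 0.01, 0, 0.07, 0, 0, 0, 0.01, 0, 0.085, 0, 0, 0, 0.01, 0, 0.1, 0, 0, 0, 0.01, 0, 0.11, 0, 0, 0, 0.01, 0, 0.11, 0, 0, 0, 0.01, 0, 0.11, 0, 0, 0]
}}

```text
clock: 15.5
eef_pos: [508.8, 18.3, 136.6]
eef_rot: [3.142, -0.0, 3.141]
wrist_force: [-1.0, -0.1, -1.1]
finger_gap: 0.4
finger_force: 0.0
```

```bash
python3 - <<'E'
from h import *
s=manip.read_state();print(s["eef_pos"],s["wrist_force"])
c=get_calibration("wrist");p,d=camera("wrist");P=cloud(c,d)
cv2.imwrite("pics/w5.png",p[:,:,::-1])
m=((P[...,2]>37)&(P[...,2]<50)&(P[...,1]>140)&(P[...,1]<230)&(P[...,0]<570)).astype(np.uint8)
k,l,st,ce=cv2.connectedComponentsWithStats(m);i=1+st[1:,4].argmax();b=l==i;print("dish",onplane(c,*ce[i],43),P[b].min(0),P[b].max(0))
m=((P[...,2]>24)&(P[...,2]<50)&(P[...,1]>130)&(P[...,1]<240)&(P[...,0]<570));print("platen",P[m].min(0),P[m].max(0))
t=(abs(P[...,1]-18)<30)&(P[...,0]>470)&(P[...,0]<500)&(P[...,2]<90);print("tread z",np.percentile(P[t][:,2],[5,50,90]))
E
```

```text
[508.84479516  18.29081197 136.64961965] [-0.97870829 -0.11689848 -1.12589744]
dish [521.75548984 182.83740633  43.        ] [493.59568015 154.08450994  37.01321066] [552.95111876 214.48791564  44.77277484]
platen [484.52647905 148.04640873  24.05461664] [554.8572155  217.96550121  44.77277484]
tread z [ 8.24287356 73.06444594 77.20054053]
```

View pics/w5.png

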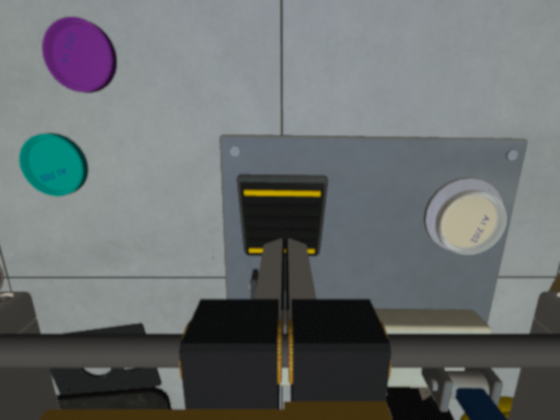

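The tread is back up, with its front strip at about 75 mm as before. The dish hasn't moved and lies flat on the platen at (468,220), and the gripper is clear.

```bash
python3 -c "
from cell import manip
print(manip.sign_off())"
```

```text
the job is handed in; nothing more can be done
None
```

The cream dish is on the platen about 3 mm off centre, the pedal was held at its stop for over a second with the pad seen on the lid, the pedal is back up, the pink dish was never approached, and the job is handed in; no verdict was shown.

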